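# Put the driver away and shut the kit drawer

### The arm

A 7-joint arm with a two-finger parallel gripper is mounted at the origin on the work surface. World frame = base frame: x ahead of the robot, y to its left, z up, the work surface at z = 0. Lengths are in m, angles in rad, forces in N, time in s.
With the tool pointing down it reaches from about 0.4 to 0.9 m from the base axis. Payload 5.6 kg.
Tool frame: the origin (TCP) lies midway between the tips of the shut fingers; the grasp point (between the pads) lies 19 mm behind it; y points along the fingers, z is the direction in which the jaws open and shut, and the axes are right-handed (so a half turn about y gives the same grasp; the last joint's range is limited). The gripper opens to 92 mm and grips with 3 to 60 N. Pads are 20 mm wide; open, the fingers measure 128 mm over their backs; the gripper's body (75 mm by 189 mm) begins 69 mm behind the grasp point.
Start: joints at [1.173, 0.468, -0.012, 1.603, 0.006, 1.071, -0.056], TCP at [0.226, -0.61, 0.215] pointing down, gripper open.
Joint ranges: [-2.53, 2.53], [-0.31, 2.02], [-1.57, 1.55], [0.28, 2.44], [-1.29, 4.43], [0.15, 1.84], [-2.92, 2.92]. Speed limits (rad/s): [2.57, 2.57, 3.14, 3.14, 3.14, 3.14, 3.14].

### API

Orientations are given as a 3x3 rotation matrix whose columns are the frame's x, y, z axes.
In Python, from station import env, effector, solver, viewer, workorder, search_frame, tip_of gives the robot as it stands. Calls block until the motion is done:
- env.reach(position, orientation): joint-space move of the TCP to a pose.
- env.movel(position, frame=None, rate=0.15): straight line of the TCP; frame=None keeps the orientation; rate is the mean speed in m/s.
- env.goto_joints(angles): joint-space move.
- effector.release() and effector.grasp(squeeze=None): open the fingers fully, or close them until they stop; squeeze is the grip in N (None keeps the last).
- env.pause(seconds).
- solver.inverse_kinematics(position, orientation): joint angles nearest the present ones, or None.
- env.sense(): the state.
- viewer.read_camera(name): name is "scene" or "top" or "wrist"; returns (picture, depth): 400x640x3 uint8, red, green, blue; 400x640 float32, m along the optical axis (not along the pixel's ray), 0 where there is no reading.
- viewer.camera_info(name): a dict with "intrinsics" (3x3 intrinsics, pixels), "dist_coeffs" ([k1, k2, p1, p2, k3] as OpenCV has them; the pictures are not rectified), "eye" and "rotation" of the camera in the world; the wrist camera has in their place "T_tool_cam" (4x4, takes a point from camera to tool coordinates, whose origin is the TCP and whose axes are the tool frame's). Camera axes: x right, y up, looking along -z (the intrinsics and any distortion apply to the point x, -y, -z); pixel columns grow to the right and rows downward; lengths in m; the calibration is good to about 2 mm. A picture is of the moment at which its call begins: read the wrist's pose just before it. camera_info takes no time and is no camera call.
A pose or a line that the arm cannot do raises env.PlanningError and nothing moves.
- workorder.finish_job(): hands the job in, once; it reports no verdict.
Trained networks look in the newest picture that a camera, given by its name, has taken for a name from the list of things; names that differ only in an ending like _2 or _b are one class to them, and where a whole thing is asked for, a point or a joint stands for the part that bears it (a point fixed in the world has none). Each returns a list of dicts, best first, with "score" (0 to 1); they miss things now and then, are a little off and sometimes report something else, mostly with a low value. They report only what shows in the picture. A call takes as long as a camera call. They do not tell look-alikes from the thing itself.
- search_frame(camera, name): "at" ([x, y, z] in m, in world coordinates, good to about 4 mm: the middle of the surface that is visible of it).
- tip_of(camera, name): "at" ([x, y, z] in m, in world coordinates, good to about 4 mm: a listed point, or the origin of a listed thing).
The state is a dict: "t": time; "joint_positions": joint angles; "joint_velocities": joint speeds; "tau": joint torques, N m; "ee_pos": TCP position; "tcp_rot": TCP orientation; "wrist_force": force on the tool from outside, world axes, zero at the start; "moment": the same for the moment, N m; "gripper_width": finger opening in m.
Only numpy, scipy, OpenCV 4.12 (cv2) and the standard library are available. Lean on these libraries where they do the work, as an engineer would, in place of code of your own. Each camera call takes 0.05 s, during which the arm holds its last target.

### The job

One of the two small grey drawer units on the bench has its drawer standing open. Lay the black power driver flat in the empty front bay of that drawer, then gently push the drawer fully home until it seats at its catch. Do not drop the driver or slam the drawer, keep the other drawer shut, and leave the dish, the bottle and the phone where they are.

Things in the scene. Friction and masses are not known exactly. Their poses are not given: they have to be found in the camera images.
- kit: The unit whose drawer stands open: painted grey steel bench drawer unit, 220 deep x 200 wide x 85 high (mm), fixed to the bench. Origin: centre of its underside, on the bench; x points from its front to its back, z up. Its drawer slides out along its -x. Left and right places are swapped with the other unit at random.
- kit_drawer (a joint): How far the drawer of kit stands open, m: 0 = seated home, 0.14 = out to the stop; starts at 0.115 to 0.135. It slides with 1 N of friction plus light damping. A spring roller catch resists the last part: it takes a push of about 6 to 7 N, greatest at about 14 mm open and easing to little at 6 mm; from about 4 mm it pulls the drawer in to 0 by itself and holds it there with about 4 N. A drawer let go at 5 to 14 mm is not seated.
- kit_lip (a point): Middle of the outer (robot-side) face of the steel lip pull on the front of the open drawer; moves with the drawer; axes as kit. The lip is 70 wide, 10 high, and stands 16 mm out from the drawer's flat front (12 thick, 196 wide, spanning 5 to 80 mm above the bench); the point lies 65 mm above the bench.
- kit_bay (a point): Centre of the floor of the empty front bay of the open drawer, 15 mm above the bench; moves with the drawer; axes as kit. The bay is 95 mm along x and 168 mm along y (across the drawer). The front rises 65 mm above this floor, the side walls 40 mm, the divider at the back of the bay 20 mm. Behind the divider black spare packs fill the rear bay. The drawer wall in front is at x = -47.5 mm, the divider at +47.5 mm; at the start the whole bay is clear of the unit's top.
- driver: Black pen-type power driver, 110 g (may vary), lying on the bench. Handle: rounded bar 105 long (x) x 24 wide (y) x 22 high (z) mm; nose 16 mm across and 6 long, then a 7 mm round steel shaft 34 long, both along +x. Origin: centre of the handle, on its axis (11 mm above whatever it lies on). The driver reaches from x = -52.5 to x = +92.5 mm (its middle is at x = +20), so it fits the bay only lying across the drawer, shaft to either side.
- spare: The other unit, same make, drawer shut: painted grey steel bench drawer unit, 220 deep x 200 wide x 85 high (mm), fixed to the bench. Origin: centre of its underside, on the bench; x points from its front to its back, z up. 
- spare_drawer (a joint): Opening of the drawer of spare, m; 0 = shut, as it starts; held by the same catch.
- dish: Steel bowl, 100 mm across, 25 high, loose. Origin: centre of its underside.
- bottle: White bottle, 48 mm across, 130 high, loose. Origin: centre of its underside.
- phone: Black phone lying flat, 140 x 69 x 8 mm, loose. Origin: centre of its underside.
Not all that is in view belongs to the job. Several things look just like the driver: the one meant starts farthest to the robot's right.

How it is judged:
By the outcome, as a careful person would: the job done as asked, in the order asked, and still so for the second after the job is handed in, with the robot touching nothing.
It also fails if it takes over 61 s, if anything falls off the work surface, if the arm or the gripper's body presses on something with over 40 N, if the wrist force passes 120 N, or if a joint passes its speed limit or range.

## Working session

There is one attempt and no reset: what is moved stays moved. The work goes in short steps, each a Python script; the robot and the scene stay as the last script left them, time stands still between calls to the robot, and variables do not carry over. Pictures are saved under pics/ and viewed, and the job is handed in when it is done.

```bash
ls; mkdir -p pics
python3 - <<'E'
from station import env, effector, solver, viewer, search_frame, tip_of
import cv2
s=env.sense(); print(s['t'],s['ee_pos'],s['tcp_rot'],s['gripper_width'])
for c in ['top','scene']:
    im,d=viewer.read_camera(c); cv2.imwrite(f'pics/{c}0.png',im[:,:,::-1])
    i=viewer.camera_info(c); print(c,i)
    for n in ['kit_lip','kit_bay','driver','kit','spare','dish','bottle','phone']:
        print(n,[(r['at'],round(r['score'],2)) for r in tip_of(c,n)])
print(viewer.camera_info('wrist')); print(env.sense()['t'])
E
```

```text
pics
0.0 [ 0.22554991 -0.60901549  0.21364506] [[-9.37766649e-01 -6.71685561e-04  3.47265403e-01]
 [-3.47266041e-01  1.54859926e-03 -9.37765375e-01]
 [ 9.21085156e-05 -9.99998575e-01 -1.68547832e-03]] 0.09188916687967175
top {'intrinsics': array([[409.83641561,   0.        , 325.80599341],
       [  0.        , 409.83641561, 196.77505406],
       [  0.        ,   0.        ,   1.        ]]), 'dist_coeffs': array([-0.08276936,  0.        ,  0.        ,  0.        ,  0.        ]), 'eye': array([ 0.33346397, -0.00166257,  1.12464499]), 'rotation': array([[ 0.01912181,  0.98296921, -0.18277275],
       [-0.9997495 ,  0.01667165, -0.01493276],
       [-0.01163132,  0.18301251,  0.98304178]])}
kit_lip [([0.5319, -0.1339, 0.0603], 0.83)]
kit_bay []
driver [([0.4647, 0.1587, 0.0131], 0.84), ([0.4471, -0.0216, 0.0061], 0.71), ([0.2815, 0.2345, 0.0104], 0.71), ([0.6929, 0.3992, 0.0123], 0.55)]
kit [([0.7812, -0.1433, 0.002], 0.65)]
spare [([0.7822, 0.1634, -0.0001], 0.89)]
dish [([0.5002, 0.3473, 0.0012], 0.77)]
bottle [([0.5054, -0.3723, -0.0046], 0.66)]
phone [([0.2926, -0.3283, 0.0014], 0.9
[... 830 characters left out ...]
bottle [([0.5064, -0.3706, -0.0], 0.58)]
phone [([0.3008, -0.3267, 0.0029], 0.6)]
{'intrinsics': array([[291.46741927,   0.        , 323.15183192],
       [  0.        , 291.46741927, 198.78009129],
       [  0.        ,   0.        ,   1.        ]]), 'dist_coeffs': array([-0.04929802,  0.        ,  0.        ,  0.        ,  0.        ]), 'T_tool_cam': array([[ 1.94490502e-04, -9.58985086e-01, -2.83456462e-01,
        -7.99595250e-02],
       [-4.08140118e-04,  2.83456368e-01, -9.58985047e-01,
        -1.70583413e-01],
       [ 9.99999898e-01,  3.02203438e-04, -3.36270715e-04,
         2.57658671e-04],
       [ 0.00000000e+00,  0.00000000e+00,  0.00000000e+00,
         1.00000000e+00]])}
0.9
```

View pics/top0.png

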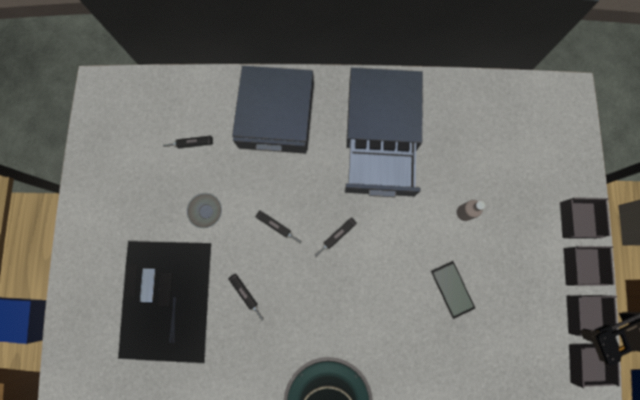

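View pics/scene0.png

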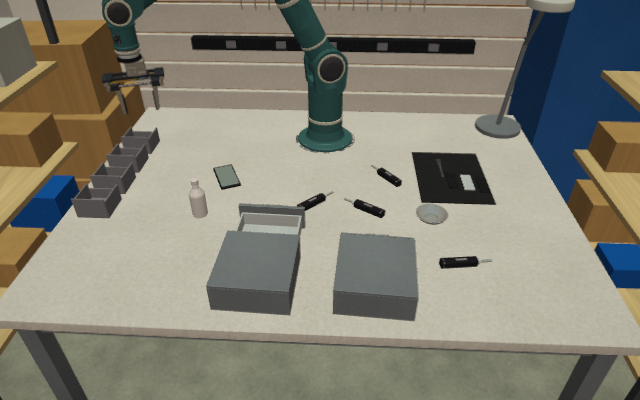

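The top view shows four drivers. The rightmost has its handle at about (341,234) and its shaft tip at (317,255). The open unit is on the right, with its lip at (382,193). Next I'll measure the driver's axis and the drawer's yaw from depth.

```bash
cat > h.py <<'E'
from station import env, effector, solver, viewer, search_frame, tip_of
import cv2, numpy as np
def cloud(d,i,R=None,eye=None):
    v,u=np.mgrid[0:400,0:640]
    p=cv2.undistortPoints(np.stack([u,v],-1).reshape(-1,1,2).astype(float),i['intrinsics'],i['dist_coeffs']).reshape(400,640,2)
    c=np.stack([p[...,0]*d,-p[...,1]*d,-d],-1)
    return c@R.T+eye
def cam(name):
    s=env.sense(); im,d=viewer.read_camera(name); i=viewer.camera_info(name)
    if name=='wrist':
        T=i['T_tool_cam']; R=s['tcp_rot']@T[:3,:3]; e=s['tcp_rot']@T[:3,3]+s['ee_pos']
    else: R,e=i['rotation'],i['eye']
    return im,d,cloud(d,i,R,e)
E
python3 - <<'E'
from h import *
for c in ['top','scene']:
    im,d,P=cam(c); ok=d>0
    g=im.max(-1)
    m=ok&(g<70)&(np.hypot(P[...,0]-.44,P[...,1]+.03)<.1)&(P[...,2]<.04)&(P[...,2]>-.02)
    q=P[m]; mu=q.mean(0); w,V=np.linalg.eigh(np.cov(q[:,:2].T)); a=V[:,1]
    t=(q[:,:2]-mu[:2])@a; o=(q[:,:2]-mu[:2])@V[:,0]
    print(c,m.sum(),mu,'axis',a,np.degrees(np.arctan2(a[1],a[0])),np.percentile(t,[0,2,98,100]),np.percentile(o,[2,98]))
    mid=mu[:2]+a*(t.min()+t.max())/2; print('mid',mid, 'tab z',np.median(P[ok&(np.hypot(P[...,0]-.44,P[...,1]+.15)<.03)][:,2]))
    # unit tops
    m=ok&(np.abs(P[...,2]-.085)<.006)&(P[...,0]>.6)&(abs(P[...,0]-.78)<.2)
    for nm,lo,hi in(('kit',-.3,0.0),('spare',.02,.3)):
        k=m&(P[...,1]>lo)&(P[...,1]<hi); q=P[k][:,:2].astype(np.float32); r=cv2.minAreaRect(q); print(nm,k.sum(),r)
    k=ok&(np.abs(P[...,2]-.078)<.008)&(P[...,0]>.5)&(P[...,0]<.59)&(abs(P[...,1]+.14)<.13)
    q=P[k]; 
    if len(q)>5:
        f=np.polyfit(q[:,1],q[:,0],1); print('front',len(q),q.mean(0),np.ptp(q,axis=0),f)
E
```

```text
top 220 [ 0.44114913 -0.02514498  0.02301371] axis [-0.69401091  0.71996448] 133.94845211618247 [-0.04884676 -0.04699684  0.04857718  0.05040918] [-0.00967034  0.00939343]
mid [ 0.44060697 -0.02458253] tab z 0.0011685591332577516
kit 5280 ((0.7856591939926147, -0.14252355694770813), (0.20095381140708923, 0.21072250604629517), 87.6481704711914)
spare 5445 ((0.7808974385261536, 0.1642407923936844), (0.2003273218870163, 0.2230125069618225), 86.89515686035156)
front 492 [ 0.55336484 -0.1327173   0.07831012] [0.03194617 0.19652511 0.01556464] [0.04034285 0.55871903]
scene 191 [ 0.44900608 -0.01981826  0.01706304] axis [-0.65633523  0.75446939] 131.0209719259199 [-0.05087138 -0.04686953  0.04539269  0.04825845] [-0.00865998  0.01616368]
mid [ 0.44986356 -0.02080395] tab z -0.7454648002185934
kit 4562 ((0.7889182567596436, -0.14246785640716553), (0.2010945975780487, 0.2140733003616333), 87.87435913085938)
spare 4778 ((0.7853647470474243, 0.16463762521743774), (0.2003639042377472, 0.22289368510246277), 86.39464569091797)
front 318 [ 0.56178177 -0.13274684  0.07708993] [0.03518069 0.19446152 0.01456525] [0.04278272 0.56746104]
```

Run:
```python
from h import *
im,d,P=cam('wrist'); cv2.imwrite('pics/w0.png',im[:,:,::-1]); 
m=(d>0)&(d<.3)
s=env.sense(); Q=(P-s['ee_pos'])@s['tcp_rot']
for yb in range(-180,20,15):
    k=m&(Q[...,1]*1000>yb)&(Q[...,1]*1000<yb+15)
    if k.sum(): z=Q[k][:,2]*1000;print('toolY',yb,k.sum(),'z',np.round(z[z<0].max() if (z<0).any() else 0),np.round(z[z>0].min()if (z>0).any() else 0),np.round([z.min(),z.max()]),'x',np.round(1000*np.percentile(Q[k][:,0],[0,100])))
im,d,P=cam('top'); cv2.imwrite('pics/topz.png',cv2.resize(im[60:210,330:440,::-1],None,fx=5,fy=4,interpolation=cv2.INTER_CUBIC))
y=np.deg2rad(-2.3); ex=np.array([np.cos(y),np.sin(y)]); ey=np.array([-ex[1],ex[0]]); 
o=np.array([.785,-.1425])
for c in('top','scene'):
    im,d,P=cam(c);L=(P[...,:2]-o)@np.c_[ex,ey]
    print(c)
    for yy in(-.05,0.0,):
        m=(d>0)&(abs(L[...,1]-yy)<.006)&(L[...,0]<-.08)&(L[...,0]>-.27)
        k=np.argsort(L[m][:,0]); print(yy,[(int(1000*a),int(1000*b)) for a,b in zip(L[m][k,0],P[m][k,2])][::4])
```

```text
toolY -135 14202 z -0.0 0.0 [-75.  73.] x [-32. -20.]
toolY -120 27695 z -0.0 0.0 [-87.  87.] x [-33.  -4.]
toolY -105 12977 z -0.0 0.0 [-86.  87.] x [-32.  13.]
toolY -90 1550 z -49.0 49.0 [-80.  81.] x [-30.  15.]
toolY -75 2479 z -45.0 45.0 [-64.  65.] x [-12.  12.]
toolY -60 1972 z -45.0 46.0 [-63.  64.] x [-11.  11.]
toolY -45 1421 z -45.0 46.0 [-61.  62.] x [-11.  11.]
toolY -30 1078 z -45.0 46.0 [-60.  61.] x [-10.  11.]
toolY -15 728 z -45.0 46.0 [-59.  59.] x [-10.  11.]
toolY 0 10 z -46.0 47.0 [-47.  50.] x [-10.  11.]
top
-0.05 [(-269, 3), (-266, 0), (-263, 0), (-261, 4), (-258, 5), (-255, 3), (-252, 3), (-249, 2), (-247, 2), (-244, 6), (-241, 3), (-238, 3), (-237, 0), (-235, 0), (-234, 55), (-234, 78), (-234, 80), (-234, 67), (-233, 7), (-233, 9), (-233, 6), (-231, 82), (-228, 79), (-226, 81), (-224, 82), (-223, 79), (-206, 13), (-203, 12), (-201, 14), (-198, 16), (-195, 15), (-193, 18), (-191, 24), (-187, 17), (-186, 13), (-183, 13), (-180, 14), (-177, 12), (-175, 14), (-172, 15), (-168, 11), (-166, 15), (-163, 11), (-160, 14), (-158, 16), (-155, 15), (-152, 14), (-148, 
[... 2350 characters left out ...]
6), (-230, -756), (-227, -751), (-225, 78), (-224, 79), (-223, 50), (-222, 58), (-221, 81), (-221, 74), (-220, 56), (-220, 75), (-219, 15), (-218, 64), (-218, 73), (-218, 12), (-217, 43), (-217, 36), (-216, 37), (-216, 59), (-216, -761), (-215, 33), (-215, 14), (-214, 11), (-214, 42), (-213, 28), (-212, 32), (-211, 13), (-208, 58), (-207, -755), (-202, -754), (-200, -751), (-198, 13), (-195, 15), (-190, 12), (-189, 16), (-187, 10), (-186, -742), (-184, -746), (-181, -748), (-174, -752), (-168, -755), (-162, -752), (-160, -750), (-155, -761), (-151, -761), (-143, -748), (-138, -747), (-133, -748), (-127, -756), (-123, -752), (-116, -753), (-97, 82), (-92, 83), (-86, 84), (-85, 85), (-82, 84)]
```

View pics/w0.png

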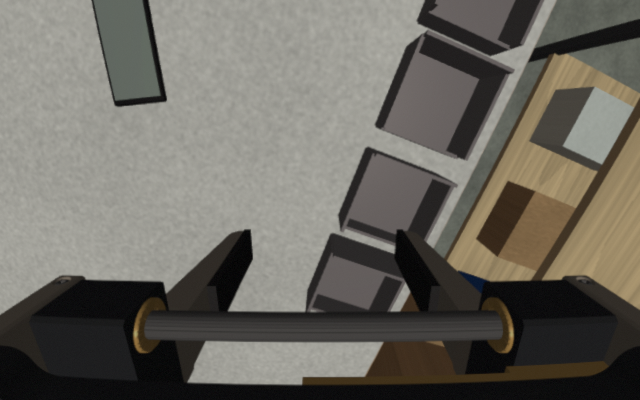

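View pics/topz.png

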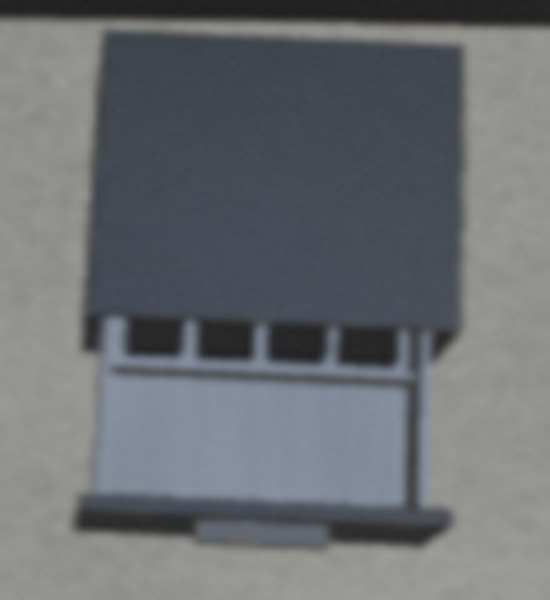

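The wrist view shows that the fingers taper to about ±59 mm near the tip when open. They won't open fully inside the 95 mm bay below the top of the 20 mm divider, so I'll grip the handle high and release with the tips just above the divider. Next I'll hover over the driver and refine its pose.

```bash
cat >> h.py <<'E'
def Rj(deg):
    a=np.deg2rad(deg); c,s=np.cos(a),np.sin(a)
    return np.array([[s,0,c],[-c,0,s],[0,-1,0]])
E
python3 - <<'E'
from h import *
for j1,j2 in((43.9,-2.3),(-136.1,177.7)):
    for p,j in(([.441,-.024,.16],j1),([.441,-.024,.012],j1),([.611,-.12,.12],j2),([.611,-.12,.04],j2),([.64,-.14,.05],j2)):
        q=solver.inverse_kinematics(p,Rj(j)); print(j,None if q is None else np.round(q,2))
E
```

```text
43.9 [ 0.64  0.28 -0.74  2.11  0.26  0.84  0.51]
43.9 [ 0.44  0.55 -0.55  2.2   0.56  0.53  0.23]
-2.3 [ 0.54  0.6  -0.55  1.72  0.38  0.93 -0.2 ]
-2.3 [ 0.51  0.71 -0.51  1.76  0.46  0.8  -0.26]
-2.3 [ 0.51  0.73 -0.49  1.67  0.43  0.85 -0.21]
-136.1 [ 0.27  0.22 -0.33  2.13  0.1   0.81 -2.49]
-136.1 [ 0.05  0.48 -0.08  2.22  0.09  0.45 -2.48]
177.7 [-0.68  0.98  1.34  1.8  -1.02  1.25 -2.22]
177.7 [-0.01  0.64  0.2   1.79 -0.18  0.72 -2.89]
177.7 [ 0.01  0.67  0.22  1.71 -0.19  0.78 -2.87]
```

Run:
```python
from h import *
env.reach([.441,-.024,.18],Rj(43.9))
im,d,P=cam('wrist'); cv2.imwrite('pics/w1.png',im[:,:,::-1])
s=env.sense(); print(s['t'],s['ee_pos'])
g=im.max(-1)
m=(d>0)&(g<75)&(np.hypot(P[...,0]-.441,P[...,1]+.024)<.09)&(P[...,2]<.035)&(P[...,2]>.012)
n,lab,st,_=cv2.connectedComponentsWithStats(m.astype(np.uint8)); k=1+np.argmax(st[1:,4]); m=lab==k; print(st[k])
q=P[m]; mu=q.mean(0); w,V=np.linalg.eigh(np.cov(q[:,:2].T)); a=V[:,1]; a*=np.sign(a[1])
t=(q[:,:2]-mu[:2])@a; o=(q[:,:2]-mu[:2])@[-a[1],a[0]]
print(mu,np.degrees(np.arctan2(a[1],a[0])),np.percentile(t,[0,1,99,100]),np.percentile(o,[0,2,98,100]),np.percentile(q[:,2],[5,50,95]))
print('mid',mu[:2]+a*(t.min()+t.max())/2+np.array([-a[1],a[0]])*(np.percentile(o,2)+np.percentile(o,98))/2)
print(tip_of('wrist','driver'))
```

```text
3.4833 [ 0.44125511 -0.0249138   0.17997907]
[ 315  139   21   88 1565]
[ 0.44092417 -0.02273365  0.02207068] 133.49221122799267 [-0.05456278 -0.05266452  0.04887313  0.04979829] [-0.01175521 -0.01139406  0.01119165  0.01135329] [0.01995081 0.02221892 0.02351721]
mid [ 0.44263719 -0.02439224]
[{'at': [0.4631, 0.1566, 0.012], 'score': 0.83}]
```

View pics/w1.png

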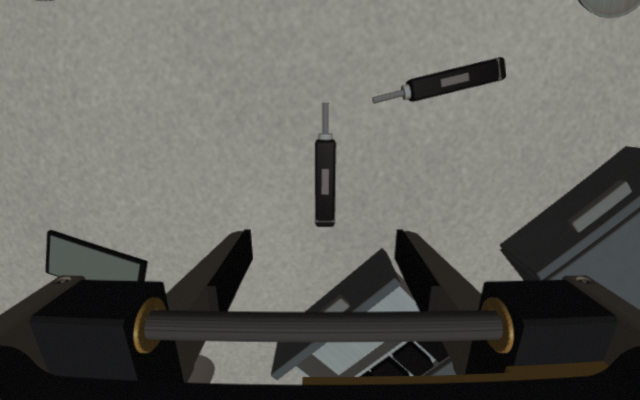

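The driver is in the middle of the wrist image, with its handle at (325,182) and shaft upward. I'll grip it high, toward the nose.

Run:
```python
from h import *
u=np.array([np.cos(np.deg2rad(133.5)),np.sin(np.deg2rad(133.5))])
g=np.array([.4426,-.0244])+.022*u
R=Rj(43.5)
env.reach([*g,.09],R)
env.movel([*g,.0125],rate=.1)
print(env.sense()['ee_pos'],g,env.sense()['wrist_force'])
effector.grasp(30)
s=env.sense();print(s['t'],s['gripper_width'],s['ee_pos'])
env.movel([*g,.15],rate=.1)
s=env.sense();print(s['t'],s['gripper_width'],s['ee_pos'],s['wrist_force'])
# where is the unit? look towards it
im,d,P=cam('wrist'); cv2.imwrite('pics/w2.png',im[:,:,::-1])
```

```text
[ 0.42804165 -0.00839508  0.01300874] [ 0.4274562  -0.00844176] [-0.00527013 -0.19651358  0.01713922]
5.95 0.023413840734488125 [ 0.42746047 -0.00842518  0.01248201]
7.475 0.0236437727102096 [ 0.42702319 -0.00839427  0.14948889] [-0.6049997  -0.60403417 -0.76185953]
```

View pics/w2.png

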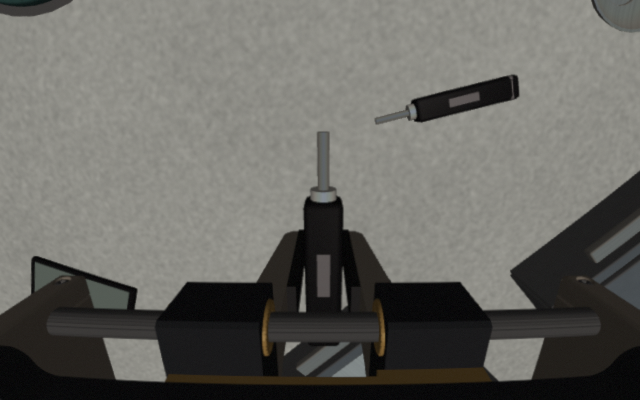

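Run:
```python
from h import *
s=env.sense()
im,d,P=cam('wrist'); Q=(P-s['ee_pos'])@s['tcp_rot']
m=(d>0)&(abs(Q[...,2])<.004)&(Q[...,1]>-.03)&(Q[...,1]<.03)&(im.max(-1)<75)
x=Q[m][:,0];yv=Q[m][:,1]; print('tilt',np.polyfit(x,yv,1),x.min(),x.max())
env.reach([.611,-.135,.2],Rj(-2.3))
s=env.sense();print(s['t'],s['ee_pos'])
im,d,P=cam('wrist'); cv2.imwrite('pics/w3.png',im[:,:,::-1]); np.savez('w3.npz',P=P,d=d,im=im)
for n in('kit_lip','kit_bay','kit'): print(n,tip_of('wrist',n))
im,d,P=cam('top'); cv2.imwrite('pics/t3.png',im[:,:,::-1]); np.savez('t3.npz',P=P,d=d,im=im)
for n in('kit_lip','kit_bay','kit'): print(n,tip_of('top',n))
```

```text
tilt [-0.0146083  -0.00973711] -0.03669406608745908 0.07351961096447787
8.4833 [ 0.60991716 -0.13348518  0.19921039]
kit_lip [{'at': [0.5327, -0.1324, 0.069], 'score': 0.83}]
kit_bay [{'at': [0.6169, -0.1387, 0.0128], 'score': 0.78}]
kit [{'at': [0.7828, -0.142, 0.0002], 'score': 0.62}]
kit_lip [{'at': [0.5358, -0.1335, 0.0633], 'score': 0.93}]
kit_bay [{'at': [0.6177, -0.1356, 0.0168], 'score': 0.6}]
kit [{'at': [0.7847, -0.1396, 0.0002], 'score': 0.85}]
```

View pics/w3.png

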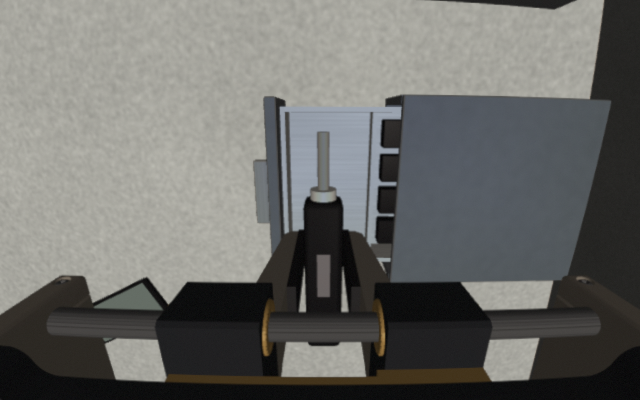

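The driver is held level. The wrist view shows the bay between the front wall (column ~280) and the divider (~370), with the unit's front edge at ~400. I'll measure those edges.

Run:
```python
from h import *
D=np.load('w3.npz');P,d=D['P'],D['d']
top=(d>0)&(abs(P[...,2]-.085)<.008)
r=[]
for v in range(110,270,4):
    us=np.where(top[v,395:470])[0]
    if len(us)<3: continue
    r.append([*P[v,395+us[0],:3]])
r=np.array(r); f=np.polyfit(r[:,1],r[:,0],1); res=r[:,0]-np.polyval(f,r[:,1]); k=abs(res)<.004; f=np.polyfit(r[k,1],r[k,0],1)
print('unit front edge',f,'x at -.14',np.polyval(f,-.14),res.std())
m=(d>0)&(abs(P[...,2]-.080)<.006)&(P[...,0]<.58)&(P[...,0]>.54)
a=[];b=[]
for v in range(110,240,4):
    us=np.where(m[v])[0]
    if len(us)<2: continue
    a.append(P[v,us[0],:2]); b.append(P[v,us[-1],:2])
for n,q in(('outer',a),('inner',b)):
    q=np.array(q); f=np.polyfit(q[:,1],q[:,0],1); print(n,f,np.polyval(f,-.14),len(q))
for v in(130,200): print([(u,*(np.round(1000*P[v,u]).astype(int))) for u in range(250,412,3) if d[v,u]>0 and not 300<u<345])
# sides of unit top
q=P[top&(P[...,0]>.69)]; print('unit top',cv2.minAreaRect(q[:,:2].astype(np.float32)), np.median(q[:,2]))
```

```text
unit front edge [0.01529386 0.68680875] x at -.14 0.6846676127635704 0.000901988074004426
outer [0.03782589 0.55793673] 0.5526411046576538 33
inner [0.03929061 0.56933306] 0.5638323694874076 33
[(250, np.int64(521), np.int64(-70), np.int64(1)), (253, np.int64(525), np.int64(-70), np.int64(2)), (256, np.int64(528), np.int64(-71), np.int64(1)), (259, np.int64(532), np.int64(-71), np.int64(0)), (262, np.int64(536), np.int64(-71), np.int64(0)), (265, np.int64(555), np.int64(-67), np.int64(80)), (268, np.int64(558), np.int64(-67), np.int64(80)), (271, np.int64(561), np.int64(-68), np.int64(80)), (274, np.int64(564), np.int64(-68), np.int64(81)), (277, np.int64(567), np.int64(-68), np.int64(78)), (280, np.int64(567), np.int64(-69), np.int64(58)), (283, np.int64(570), np.int64(-69), np.int64(56)), (286, np.int64(572), np.int64(-70), np.int64(48)), (289, np.int64(572), np.int64(-71), np.int64(20)), (292, np.int64(575), np.int64(-72), np.int64(16)), (295, np.int64(578), np.int64(-72), np.int64(14)), (298, np.int64(582), np.int64(-72), np.int64(16)), (346, np.int64(639), np.int64(-74), np.int6
[... 2490 characters left out ...]
p.int64(676), np.int64(-157), np.int64(32)), (382, np.int64(680), np.int64(-157), np.int64(34)), (385, np.int64(683), np.int64(-157), np.int64(34)), (388, np.int64(687), np.int64(-157), np.int64(34)), (391, np.int64(690), np.int64(-157), np.int64(35)), (394, np.int64(694), np.int64(-157), np.int64(35)), (397, np.int64(685), np.int64(-142), np.int64(85)), (400, np.int64(688), np.int64(-142), np.int64(86)), (403, np.int64(691), np.int64(-142), np.int64(86)), (406, np.int64(694), np.int64(-142), np.int64(86)), (409, np.int64(697), np.int64(-142), np.int64(85))]
unit top ((0.7900106310844421, -0.14236795902252197), (0.1996392458677292, 0.20681001245975494), 87.98185729980469) 0.08566152083767908
```

The gap from the front wall (x≈.565) to the unit's edge (x≈.684) is 119 mm, and the open fingers need about 124. I'll lower the driver and ease the drawer about 11 mm further out with the back of the finger. Then I'll centre, check and release with the tips just above the divider.

Run:
```python
from h import *
R=Rj(-2.2); Y=lambda x:-.1355-.0384*(x-.615)
env.movel([.612,Y(.612),.15],R,rate=.15)
env.movel([.612,Y(.612),.040],R,rate=.12)
s=env.sense();print(s['t'],s['ee_pos'],s['wrist_force'])
env.movel([.581,Y(.581),.040],R,rate=.05)
s=env.sense();print(s['t'],s['ee_pos'],s['wrist_force'])
env.movel([.6185,Y(.6185),.040],R,rate=.08)
s=env.sense();print(s['t'],s['ee_pos'],s['wrist_force'],s['gripper_width'])
for c in('wrist','top','scene'):
    im,d,P=cam(c); cv2.imwrite(f'pics/{c}4.png',im[:,:,::-1]); np.savez(f'{c}4.npz',P=P,d=d)
    if c=='wrist':
      for v in(120,200): print([(u,*[int(t) for t in np.round(1000*P[v,u])]) for u in range(220,440,4) if d[v,u]>.16 and not 285<u<350])
```

```text
10.4333 [ 0.61277094 -0.13540999  0.04087835] [ 0.36773245  0.38209504 -0.59555842]
11.2 [ 0.58078375 -0.13433251  0.039968  ] [ 0.27143287  0.67009669 -0.50814947]
11.8167 [ 0.61803641 -0.13546384  0.03960905] [ 0.07119102  0.59838259 -0.85016673] 0.023315595012482968
[(220, 557, -57, 26), (224, 557, -57, 18), (228, 559, -57, 15), (232, 562, -57, 16), (236, 564, -58, 15), (240, 567, -58, 16), (244, 569, -58, 15), (248, 572, -58, 15), (252, 575, -58, 16), (256, 577, -58, 15), (260, 580, -58, 16), (264, 582, -58, 16), (268, 585, -59, 16), (272, 588, -59, 16), (276, 590, -59, 15), (280, 593, -59, 15), (284, 595, -59, 15), (352, 639, -61, 15), (356, 642, -61, 16), (360, 644, -61, 17), (364, 647, -61, 15), (368, 650, -61, 16), (372, 652, -61, 19), (376, 652, -61, 34), (380, 654, -61, 36), (384, 656, -61, 36), (388, 663, -62, 15), (392, 665, -62, 16), (396, 668, -62, 15), (400, 670, -62, 16), (404, 673, -62, 16), (408, 676, -62, 15), (412, 678, -62, 16), (416, 681, -62, 15), (420, 684, -62, 16), (424, 687, -62, 15), (428, 689, -62, 16), (432, 691, -62, 16), (436, 694, -62, 15)]
[(220, 555, -105, 37), (224, 555, -107, 31), (228, 555, -109, 23), (232, 555, -111, 16), (236, 558, -112, 15), (240, 560, -112, 15), (244, 563, -112, 16), (248, 566, -112, 15), (252, 569, -112, 15), (256, 571, -113, 14), (260, 574, -113, 15), (264, 577, -113, 14), (268, 580, -112, 16), (272, 583, -113, 16), (276, 586, -113, 16), (280, 588, -113, 15), (284, 591, -113, 15), (352, 639, -115, 15), (356, 642, -115, 15), (360, 644, -115, 15), (364, 647, -115, 15), (368, 650, -115, 16), (372, 650, -111, 30), (376, 652, -109, 37), (380, 655, -110, 34), (384, 661, -116, 16), (388, 663, -114, 21), (392, 663, -111, 33), (396, 665, -110, 35), (400, 667, -110, 35), (404, 670, -110, 35), (408, 673, -111, 34), (412, 675, -111, 34), (416, 677, -111, 35), (420, 680, -111, 34), (424, 682, -110, 35), (428, 685, -111, 35), (432, 688, -111, 35), (436, 691, -112, 33)]
```

```bash
python3 -c "
import cv2
a=cv2.imread('pics/wrist4.png');b=cv2.imread('pics/scene4.png')[170:330,180:340];c=cv2.imread('pics/top4.png')[60:220,310:470]
b=cv2.resize(b,(400,400));c=cv2.resize(c,(400,400));cv2.imwrite('pics/bc4.png',cv2.hconcat([b,c]))"
```

```text
(no output)
```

View pics/wrist4.png

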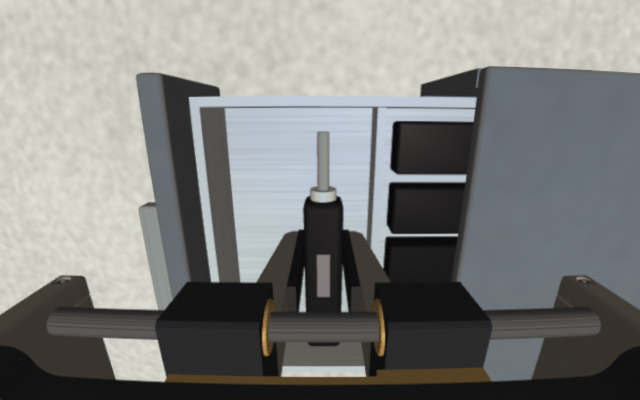

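View pics/bc4.png

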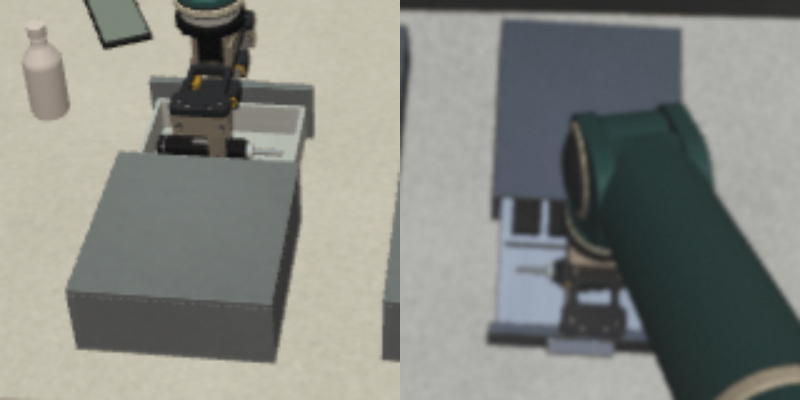

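The wrist view shows the driver level over the bay, with the divider at column ~376 and all clear. I'll lower the last few millimetres and release.

Run:
```python
from h import *
R=Rj(-2.2); Y=lambda x:-.1355-.0384*(x-.615)
env.movel([.619,Y(.619),.0375],R,rate=.03)
env.pause(.2)
s=env.sense();print(s['t'],s['ee_pos'],s['wrist_force'])
effector.release()
s=env.sense();print(s['t'],s['ee_pos'],s['wrist_force'],s['gripper_width'])
env.movel([.619,Y(.619),.20],R,rate=.12)
s=env.sense();print(s['t'],s['ee_pos'],s['wrist_force'],s['gripper_width'])
im,d,P=cam('wrist'); cv2.imwrite('pics/w5.png',im[:,:,::-1]); np.savez('w5.npz',P=P,d=d)
for n in('kit_lip','driver'): print(n,tip_of('wrist',n))
```

```text
12.4167 [ 0.61899473 -0.13565056  0.03753653] [-0.70087764  0.33033482 -0.98446279]
13.5 [ 0.61897484 -0.13565208  0.03747446] [0.19046672 0.04220854 0.55160882] 0.09183338602134782
15.0 [ 0.61845802 -0.13559526  0.19904551] [-0.57656597 -0.25444175  0.27739893] 0.09163206327288026
kit_lip [{'at': [0.5197, -0.1335, 0.068], 'score': 0.74}]
driver [{'at': [0.6131, -0.1606, 0.0276], 'score': 0.75}, {'at': [0.5178, -0.1345, 0.0698], 'score': 0.46}]
```

View pics/w5.png

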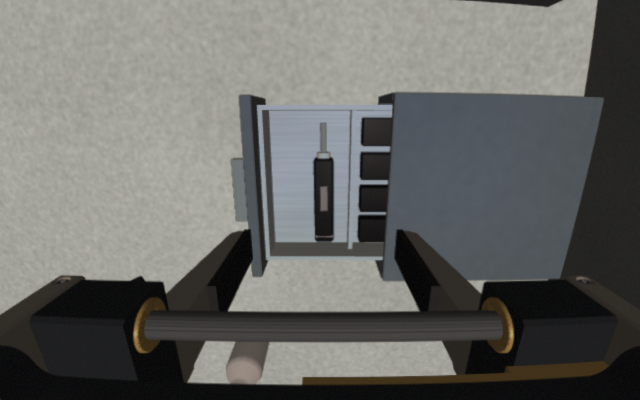

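The driver lies flat in the bay, at about (324,200). Next I'll close the fingers and push on the lip.

Run:
```python
from h import *
D=np.load('w5.npz');P,d=D['P'],D['d']
print('driver z along',[int(1000*P[v,324,2]) for v in range(160,240,10)])
m=(d>0)&(abs(P[...,2]-.07)<.007)&(P[...,0]<.545)&(P[...,0]>.50)&(abs(P[...,1]+.133)<.03)
print('lip x outer',np.percentile(P[m][:,0],[1,5,50]),m.sum())
Y=lambda x:-.1325-.0384*(x-.525)
for j in(-92.2,87.8):
    for x,z in((.47,.15),(.49,.052),(.65,.052)):
        q=solver.inverse_kinematics([x,Y(x),z],Rj(j)); print(j,None if q is None else np.round(q,2))
```

```text
driver z along [36, 37, 35, 37, 38, 38, 37, 36]
lip x outer [0.52112363 0.5222408  0.52826731] 675
-92.2 [ 0.37  0.29 -0.19  2.04  0.08  0.81 -1.48]
-92.2 [ 0.31  0.48 -0.14  2.05  0.11  0.61 -1.51]
-92.2 [ 0.23  0.68 -0.11  1.66  0.09  0.8  -1.53]
87.8 [ 0.92  0.43 -0.86  2.01  0.42  0.89  1.36]
87.8 [ 0.79  0.61 -0.75  2.02  0.62  0.74  1.19]
87.8 [ 0.65  0.82 -0.73  1.63  0.65  0.94  1.22]
```

Run:
```python
from h import *
Y=lambda x:-.1325-.0384*(x-.525)
R=Rj(-92.2)
env.reach([.475,Y(.475),.20],R)
effector.grasp(20)
env.movel([.475,Y(.475),.053],R,rate=.15)
s=env.sense();f0=s['wrist_force'];print(s['t'],s['ee_pos'],f0,s['gripper_width'])
env.movel([.505,Y(.505),.053],R,rate=.06)
print(env.sense()['wrist_force']-f0)
env.movel([.60,Y(.60),.053],R,rate=.055)
s=env.sense();print(s['t'],s['ee_pos'],s['wrist_force']-f0)
for x in np.arange(.605,.636,.005):
    env.movel([x,Y(x),.053],R,rate=.03)
    s=env.sense();f=s['wrist_force']-f0;print(round(s['t'],2),np.round(s['ee_pos'],4),np.round(f,1))
    if abs(f[0])>12: break
im,d,P=cam('top'); cv2.imwrite('pics/t6.png',im[:,:,::-1])
im,d,P=cam('wrist'); cv2.imwrite('pics/w6.png',im[:,:,::-1])
print(tip_of('wrist','kit_lip'))
np.save('f0.npy',f0)
```

```text
18.8833 [ 0.4756802  -0.13069949  0.0536879 ] [0.83216861 0.47026677 0.42639735] 0.00045912281598622684
[-0.68993877 -1.24446061 -0.73267059]
21.4083 [ 0.60012363 -0.13509269  0.05313235] [-1.56879175 -0.57176371 -0.56596683]
21.73 [ 0.6056 -0.1355  0.0531] [-1.7 -1.4 -0.9]
22.04 [ 0.6104 -0.1358  0.053 ] [-0.5 -0.4 -0.3]
22.36 [ 0.6154 -0.136   0.053 ] [-0.6 -0.4 -0.1]
22.68 [ 0.6204 -0.1361  0.053 ] [-1.2 -0.2 -0.3]
22.99 [ 0.6254 -0.1363  0.053 ] [-0.4 -0.8 -1.4]
23.31 [ 0.6304 -0.1365  0.053 ] [-0.8 -0.6 -0.3]
23.62 [ 0.6333 -0.1367  0.0528] [-6.1 -0.3  3.2]
[{'at': [0.641, -0.1361, 0.0712], 'score': 0.56}]
```

View pics/w6.png

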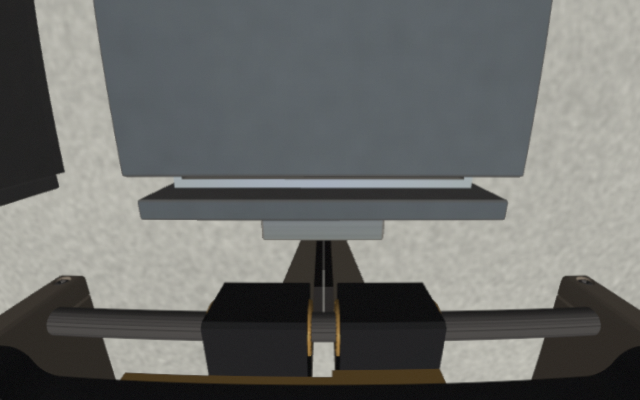

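The wrist view shows the drawer about 14 mm open at the catch, with the gap at row ~183 and the force just starting to rise. I'll continue in small, slow steps.

Run:
```python
from h import *
f0=np.load('f0.npy')
Y=lambda x:-.1325-.0384*(x-.525)
R=Rj(-92.2)
for x in np.arange(.637,.6561,.0015):
    env.movel([x,Y(x),.053],R,rate=.02)
    s=env.sense();f=s['wrist_force']-f0;print(round(s['t'],2),np.round(s['ee_pos'],4),np.round(f,1))
    if abs(f[0])>11: break
im,d,P=cam('wrist'); cv2.imwrite('pics/w7.png',im[:,:,::-1])
print(tip_of('wrist','kit_lip'))
```

```text
24.02 [ 0.6335 -0.1367  0.0526] [-10.4   0.5   7.2]
24.27 [ 0.6344 -0.1367  0.0526] [-12.3   0.3   8.3]
[{'at': [0.6428, -0.1367, 0.07], 'score': 0.8}]
```

View pics/w7.png

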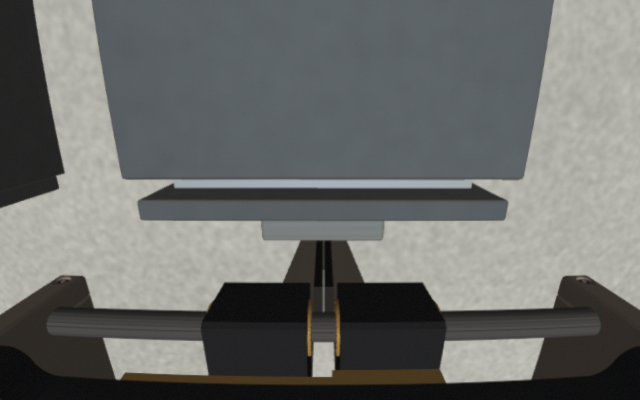

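Resistance is 12 N, higher than expected, and the tool is also dragging down on the lip by about 8 N. I'll relieve the vertical load first, then continue.

Run:
```python
from h import *
f0=np.load('f0.npy')
Y=lambda x:-.1325-.0384*(x-.525)
R=Rj(-92.2)
def st(x,z):
    env.movel([x,Y(x),z],R,rate=.02)
    s=env.sense();f=s['wrist_force']-f0;print(round(s['t'],2),x,z,np.round(s['ee_pos'],4),np.round(f,1),np.round(s['moment'],2)); return f
env.pause(.3); s=env.sense(); print(np.round(s['ee_pos'],4),np.round(s['wrist_force']-f0,1))
f=st(.636,.053); f=st(.6365,.0545); f=st(.637,.0555)
z=.0555
for x in np.arange(.638,.650,.001):
    if f[2]>2: z+=.0008
    elif f[2]<-2: z-=.0008
    f=st(x,z)
    if abs(f[0])>14: break
```

```text
[ 0.6344 -0.1368  0.0526] [-12.1   0.7   8.6]
24.95 0.636 0.053 [ 0.6342 -0.1367  0.0527] [-7.2 -0.   2.8] [0.15 1.45 0.02]
25.2 0.6365 0.0545 [ 0.6342 -0.1368  0.0534] [-6.4 -0.8  0.3] [0.14 1.43 0.02]
25.45 0.637 0.0555 [ 0.6342 -0.1367  0.0539] [-6.9  0.6 -1.3] [0.12 1.41 0.07]
25.7 0.638 0.0555 [ 0.6343 -0.1367  0.0538] [-9.3  0.   0.3] [ 0.12  1.9  -0.02]
25.95 0.639 0.0555 [ 0.6344 -0.1367  0.0538] [-11.9  -0.3   1.7] [0.21 2.45 0.04]
26.2 0.64 0.0555 [ 0.6357 -0.1368  0.0538] [-9.6 -0.7  1.2] [0.14 2.2  0.  ]
26.45 0.641 0.0555 [ 0.6376 -0.1369  0.0539] [-7.7 -0.  -0.7] [0.15 1.67 0.04]
26.7 0.642 0.0555 [ 0.6393 -0.1369  0.0538] [-6.8 -0.2 -2.2] [0.05 1.27 0.04]
26.95 0.643 0.0547 [ 0.6423 -0.137   0.0539] [-3.1 -1.1 -2.2] [0.02 0.72 0.05]
27.2 0.644 0.053899999999999997 [ 0.645  -0.1371  0.0542] [-2.5 -0.4 -0.2] [0.07 0.15 0.01]
27.45 0.645 0.053899999999999997 [ 0.646  -0.1371  0.0544] [-1.8 -0.4 -0.8] [-0.02  0.06  0.01]
27.7 0.646 0.053899999999999997 [ 0.6461 -0.1371  0.0541] [-3.  -0.1 -0.2] [ 0.01  0.22 -0.02]
27.95 0.647 0.053899999999999997 [ 0.6461 -0.1371  0.0538] [-6.3  0.2  3.8] [0.13 1.19 0.  ]
28.2 0.648 0.0547 [ 0.6461 -0.1371  0.0539] [-6.3  0.2  2.5] [ 0.09  1.42 -0.02]
28.45 0.649 0.0555 [ 0.6461 -0.1371  0.054 ] [-7.7  0.4 -0.1] [0.12 1.66 0.04]
28.7 0.65 0.0555 [ 0.6462 -0.1371  0.0539] [-10.4   0.4   1.6] [0.19 2.2  0.02]
```

The drawer went through the catch and now sits against a hard stop at x=0.6461. I'll back off and check.

Run:
```python
from h import *
Y=lambda x:-.1325-.0384*(x-.525)
R=Rj(-92.2)
env.movel([.646,Y(.646),.054],R,rate=.02)
env.movel([.58,Y(.58),.055],R,rate=.08)
env.movel([.50,Y(.50),.20],R,rate=.15)
env.pause(.3)
s=env.sense();print(s['t'],s['ee_pos'],s['wrist_force'])
im,d,P=cam('wrist'); cv2.imwrite('pics/w8.png',im[:,:,::-1])
m=(d>0)&(abs(P[...,2]-.070)<.006)&(P[...,0]<.69)&(P[...,0]>.6)&(abs(P[...,1]+.137)<.03); print('lip outer',np.percentile(P[m][:,0],[2,50]),m.sum())
m=(d>0)&(abs(P[...,2]-.080)<.004)&(P[...,0]<.70)&(P[...,0]>.64)&(abs(P[...,1]+.137)<.03); print('front top',np.percentile(P[m][:,0],[2,98]),m.sum())
print(tip_of('wrist','kit_lip'))
env.reach([.40,-.10,.30],R)
for c in('top','scene'):
    im,d,P=cam(c); cv2.imwrite(f'pics/{c}8.png',im[:,:,::-1])
    for n in['kit_lip','kit','spare','dish','bottle','phone']: print(c,n,[(r['at'],round(r['score'],2)) for r in tip_of(c,n)])
```

```text
31.6 [ 0.49992521 -0.13142751  0.19947697] [-0.22285501 -0.05174955  0.70495907]
lip outer [0.65558057 0.66397805] 1452
front top [0.67067598 0.67739152] 568
[{'at': [0.655, -0.136, 0.07], 'score': 0.58}]
top kit_lip [([0.6537, -0.1407, 0.0629], 0.85)]
top kit [([0.7835, -0.1424, 0.0017], 0.78)]
top spare [([0.7836, 0.1647, -0.0035], 0.96)]
top dish [([0.4981, 0.3488, -0.0047], 0.57), ([0.7402, -0.1424, 0.0151], 0.25)]
top bottle [([0.5039, -0.3726, -0.0029], 0.95), ([0.6555, -0.1371, 0.0636], 0.23), ([0.7832, 0.1611, -0.0023], 0.19)]
top phone [([0.2981, -0.3272, 0.0056], 0.73)]
scene kit_lip [([0.6551, -0.137, 0.0681], 0.61)]
scene kit [([0.7838, -0.1407, 0.0023], 0.66)]
scene spare [([0.7842, 0.1645, 0.0002], 0.59)]
scene dish [([0.4941, 0.3512, 0.003], 0.72)]
scene bottle [([0.7842, -0.1386, 0.0008], 0.16)]
scene phone [([0.2977, -0.3289, 0.002], 0.59)]
```

View pics/w8.png

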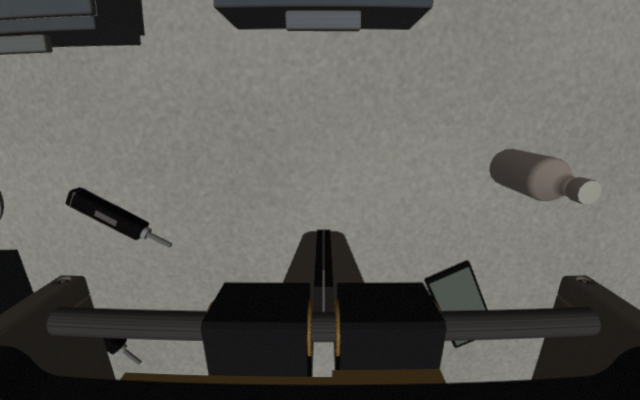

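View pics/top8.png

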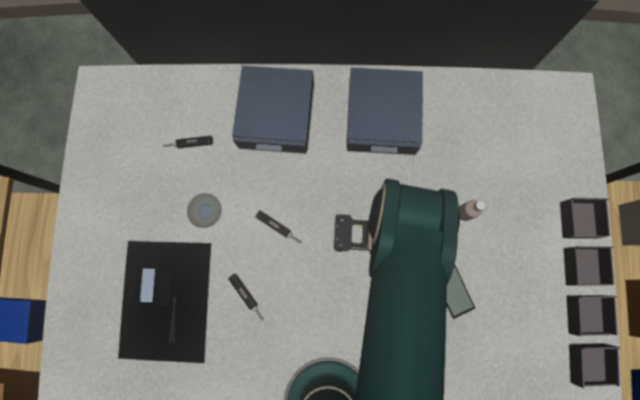

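Both units now show shut in the top view (fronts at row ~150). The drawer stayed seated after I backed off, and the dish, bottle and phone haven't moved.

```bash
python3 -c "
from station import workorder,env
print(env.sense()['t']); print(workorder.finish_job())"
```

```text
33.0333
the job is handed in; nothing more can be done
None
```

The black driver is lying flat across the front bay of the open drawer, and that drawer is pushed fully home. I handed the job in at about 33 s of the 61 s allowed; no verdict was reported.

- **Driver:** I gripped the right-most driver high on its handle. I released it level, about 9–10 mm above the bay floor, because the open fingers have to clear the divider. So it fell that short distance rather than being set down. A picture afterwards showed it flat, with its top at 35–38 mm, about the 37 mm expected.
- **Extra drawer movement:** before releasing, I eased the drawer about 11 mm further out so the fingers had room to open.
- **Closing the drawer:** I pushed slowly on the lip. The catch took up to about 12 N, more than the 6–7 N stated; part of that was the tool dragging on the lip. The drawer then came up against a hard stop.
- **Last checks:** after I backed off, the lip stayed at x ≈ 0.655–0.656 in the wrist and scene views. Allowing for finger thickness, that agrees with the hard stop to about 1 mm. The top camera put it at 0.654, within its error.
- **Other items:** the other drawer is shut, and the dish and phone are where they started, within measurement error. The bottle is unmoved in the top view; the scene camera did not find it in the last picture.

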